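# Set the crimper's air valves

### The job

First take the amber oil bottle, kept upright, out of the way of the blue lever and stand it in the grey tray, beside the tin that is already there. Then close the red valve fully, and only after that open the blue valve until its lever lies over the green mark on its dial. Leave the yellow valve and everything else on the bench where it is.

Things in the scene. Friction and masses are not known exactly. Their poses are not given: they have to be found in the camera images.
- blue_lever (a joint): the blue-sleeved lever of the blue air valve, turning about the valve's vertical axis: 0 = closed (lever points along the valve's -x, at right angles to the pipe), pi/2 = fully open (lever along the valve's -y, along the pipe; it opens anticlockwise seen from above). Stops at 0 and pi/2; turns stiffly (about 0.2 N m) and stays where it is left
- blue_grip (a point): grip point in the middle of the blue sleeve, 85 mm from the valve's axis, 79 mm above the table; -x points outward along the lever, z up. The sleeve is 55 mm long (from 50 to 105 mm from the axis), 16 mm wide and 14 mm high (72 to 86 mm above the table)
- blue_valve: the blue valve, fixed to the table: 90 x 90 x 10 mm grey foot, brass body, pipe along its y axis (reaching 81 mm either side, centre 35 mm up), white dial of 58 mm radius (top 62 mm up, a tick each 15 degrees), lever hub up to 94 mm. Origin on the valve's axis at table height, z up
- mark (a joint): the green mark on the blue valve's dial, 14 mm wide at its tip: the value of the blue lever's joint at which the lever lies over the mark. It is not to be moved
- mark_tip (a point): tip of the green mark, 66 mm from the blue valve's axis, 66 mm above the table; its -x points outward from the axis
- red_lever (a joint): the red-sleeved lever of the red air valve, turning about the valve's vertical axis: 0 = closed (lever points along the valve's -x, at right angles to the pipe), pi/2 = fully open (lever along the valve's -y, along the pipe; it opens anticlockwise seen from above). Stops at 0 and pi/2; turns stiffly (about 0.2 N m) and stays where it is left
- red_grip (a point): grip point in the middle of the red sleeve, 85 mm from the valve's axis, 79 mm above the table; -x points outward along the lever, z up. The sleeve is 55 mm long (from 50 to 105 mm from the axis), 16 mm wide and 14 mm high (72 to 86 mm above the table)
- red_valve: the red valve, fixed to the table: 90 x 90 x 10 mm grey foot, brass body, pipe along its y axis (reaching 81 mm either side, centre 35 mm up), white dial of 58 mm radius (top 62 mm up, a tick each 15 degrees), lever hub up to 94 mm. Origin on the valve's axis at table height, z up
- yellow_lever (a joint): the yellow-sleeved lever of the yellow air valve, turning about the valve's vertical axis: 0 = closed (lever points along the valve's -x, at right angles to the pipe), pi/2 = fully open (lever along the valve's -y, along the pipe; it opens anticlockwise seen from above). Stops at 0 and pi/2; turns stiffly (about 0.2 N m) and stays where it is left. To be left alone
- yellow_grip (a point): grip point in the middle of the yellow sleeve, 85 mm from the valve's axis, 79 mm above the table; -x points outward along the lever, z up. The sleeve is 55 mm long (from 50 to 105 mm from the axis), 16 mm wide and 14 mm high (72 to 86 mm above the table)
- yellow_valve: the yellow valve, fixed to the table: 90 x 90 x 10 mm grey foot, brass body, pipe along its y axis (reaching 81 mm either side, centre 35 mm up), white dial of 58 mm radius (top 62 mm up, a tick each 15 degrees), lever hub up to 94 mm. Origin on the valve's axis at table height, z up
- oiler: loose amber oil bottle with a paper label, standing on the table in the swing of the blue lever: body 42 mm across and 78 mm high, then a shoulder, then a black cap 28 mm across from 90 to 130 mm above its foot. About 160 g. Origin at the centre of its underside, z up along it
- tray: grey open tray, 130 (x) by 160 (y) by 30 mm high, walls and floor 4 mm thick, heavy. Origin at the centre of its underside, z up
- tin: loose tin with an orange lid, 40 mm across, 50 mm high, standing somewhere in the tray. Origin at the centre of its underside
- spool: loose reel of copper wire, 52 mm across, 52 mm high, standing behind the red valve. Origin at the centre of its underside
- spray: loose blue spray can with a red cap, 44 mm across, 115 mm high, standing in front of the yellow lever. Origin at the centre of its underside
- screwdriver: loose screwdriver with a blue handle, 170 mm long, 26 mm thick, lying on the table near the robot along its own x. Origin under its middle
- coil: loose flat brass coil, 96 mm across, 22 mm high, lying at the back. Origin at the centre of its underside
Mind the look-alikes: they are no part of the job. Of the things that look like the tray, the middle-sized one is meant. What is shaped like the oiler but purple is not meant.

How it is judged:
By the outcome, as a careful person would: the job done as asked, in the order asked, and still so for the second after the job is handed in, with the robot touching nothing.
It also fails if it takes over 64 s, if anything falls off the work surface, if the arm or the gripper's body presses on something with over 40 N, if the wrist force passes 120 N, or if a joint passes its speed limit or range.

### The arm

A 7-joint arm with a two-finger parallel gripper is mounted at the origin on the work surface. World frame = base frame: x ahead of the robot, y to its left, z up, the work surface at z = 0. Lengths are in m, angles in rad, forces in N, time in s.
With the tool pointing down it reaches from about 0.4 to 0.875 m from the base axis. Payload 6.5 kg.
Tool frame: the origin (TCP) lies on the centre line of the jaws, within the pads' length; the fingertips stand 8 mm ahead of it and the grasp point (between the pads) lies 11 mm behind it; z points along the fingers, y is the line along which they close (so a half turn about z gives the same grasp; the last joint's range is limited). The gripper opens to 85 mm and grips with 20 to 120 N. Pads are 22 mm wide; open, the fingers measure 114 mm over their backs; the gripper's body (76 mm by 85 mm) begins 54 mm behind the grasp point. The pads swing forward as they close: fully open they stand 13 mm farther back than shut.
Start: joints at [-1.385, 0.536, -0.004, 1.538, 0.003, 1.067, -0.071], TCP at [0.162, 0.629, 0.239] pointing down, gripper open.
Joint ranges: [-2.7, 2.7], [-0.37, 2.16], [-1.27, 1.26], [0.24, 2.4], [-1.31, 4.45], [0.19, 1.91], [-2.76, 2.76]. Speed limits (rad/s): [2.39, 2.39, 3.14, 3.14, 3.14, 3.14, 3.14].

### API

Orientations are given as a unit quaternion [x, y, z, w].
In Python, from bench import get_state, snapshot, camera_info, order gives the robot as it stands. The module is installed in compiled form; this text tells all that it offers.
- The arm moves only by the shell command python3 -m handwheel 'ROWS' [OPENING] [FORCE]. ROWS is JSON, a list of rows, each a list of 4 numbers: the shift along the tool's x, y, z scaled (see below), then the turn about the tool's z scaled (see below). A call has 1 to 20 rows; each row is the pose to reach, as a shift and turn from the pose commanded when the call began, along the tool's axes at that moment; what a row does not reach only later rows make up. The controller multiplies each number of a shift by 100 mm and each number of a turn by 45 degrees. A row lasts 1/10 s, in which the tool goes at most 50 mm and 8.59 degrees, less where a joint would pass 70% of its speed; a pose out of reach is approached as far as the arm can. A call with a number of a shift or a turn outside -1 to 1 is refused whole. A call with a gripper value outside its range is refused whole. OPENING is the opening, from 0 (shut) to 1 (fully open), set as the call begins (- or left out, the last holds). The fingers move at their own pace and stop on an object; FORCE is the grip in N (left out, the last holds). Time passes only in rows, so rows that repeat a pose let the fingers close. It gives the time, the measured TCP pose, the force, the opening and the grip force at its end, in the units of the state.
- get_state(): the state, without advancing time (a new reading comes with each control period).
- snapshot(name): name is "scene" or "top" or "wrist"; returns (picture, depth): 384x512x3 uint8, blue, green, red; 384x512 float32, m along the optical axis (not along the pixel's ray), 0 where there is no reading.
- camera_info(name): a dict with "fovy" (degrees; the focal length in pixels is half the picture's height over the tangent of half this angle, whatever the lens; pixels are square), "cx", "cy" (the principal point, pixels), "extrinsics" (4x4, takes a point from camera to world coordinates); the wrist camera has in their place "T_tool_cam" (4x4, takes a point from camera to tool coordinates, whose origin is the TCP and whose axes are the flange's). Camera axes: x right, y down, z forward; pixel columns grow to the right and rows downward; lengths in m; the calibration is good to about 2 mm. A picture is of the moment at which its call begins: read the wrist's pose just before it. camera_info takes no time and is no camera call.
- order.close_job(): hands the job in; it is judged then, once.
The state is a dict: "time_s": time; "joint_positions": joint angles; "joint_velocities": joint speeds; "joint_torque": joint torques, N m; "ee_pos": TCP position; "orientation": TCP orientation; "wrist_force": force on the tool from outside, world axes, zero at the start; "torque": the same for the moment, N m; "width": finger opening in m; "finger_force": force on a finger pad.
Only numpy, scipy, OpenCV 4.12 (cv2) and the standard library are available. Lean on these libraries where they do the work, as an engineer would, in place of code of your own. Each camera call takes 0.05 s, during which the arm holds its last target. There are 200 camera calls.

## Working session

There is one attempt and no reset: what is moved stays moved. The work goes in short steps, Python scripts to look and compute and a shell command to move; the robot and the scene stay as the last step left them, time stands still between calls to the robot, and variables do not carry over. Pictures are saved under pics/ and viewed, at most 10 in all, crops included, and the job is handed in when it is done.

```bash
mkdir -p pics
cat > h.py <<'E'
import numpy as np, cv2
from bench import get_state, snapshot, camera_info
from scipy.spatial.transform import Rotation as R
def cam(name):
    c=camera_info(name); f=192/np.tan(np.radians(c["fovy"])/2)
    if "extrinsics" in c: T=np.array(c["extrinsics"])
    else:
        s=get_state(); W=np.eye(4); W[:3,:3]=R.from_quat(s["orientation"]).as_matrix(); W[:3,3]=s["ee_pos"]; T=W@np.array(c["T_tool_cam"])
    return f,c["cx"],c["cy"],T
def ray(C,u,v,z):
    f,cx,cy,T=C; d=T[:3,:3]@np.array([(u-cx)/f,(v-cy)/f,1]); o=T[:3,3]; return o+d*(z-o[2])/d[2]
def proj(C,p):
    f,cx,cy,T=C; q=np.linalg.inv(T)@np.append(p,1); return np.array([cx+f*q[0]/q[2],cy+f*q[1]/q[2]])
def pts(C,depth):
    f,cx,cy,T=C; v,u=np.mgrid[:384,:512]; P=np.stack([(u-cx)/f*depth,(v-cy)/f*depth,depth],-1); return P@T[:3,:3].T+T[:3,3]
E
python3 - <<'E'
from h import *
for n in("top","scene"):
    C=cam(n);p,d=snapshot(n); np.savez(f"{n}.npz",p=p,d=d); print(n,camera_info(n)); cv2.imwrite(f"pics/{n}.png",cv2.resize(p,(800,600),interpolation=cv2.INTER_CUBIC))
print(get_state())
E
```

```text
top {'fovy': 57.71600163782023, 'cx': 252.47962993348725, 'cy': 184.37447968239124, 'extrinsics': array([[-0.00564338, -0.97933484,  0.20216681,  0.27310372],
       [-0.99998085,  0.00501324, -0.00362883,  0.03824258],
       [ 0.00254033, -0.20218341, -0.97934438,  1.23326312],
       [ 0.        ,  0.        ,  0.        ,  1.        ]])}
scene {'fovy': 44.14624455626966, 'cx': 256.5295891884048, 'cy': 199.74085940973367, 'extrinsics': array([[-0.69874007,  0.50121192, -0.51043994,  1.25355795],
       [ 0.71537   ,  0.49238852, -0.49578151,  0.72488906],
       [ 0.00284316, -0.71157583, -0.70260356,  1.09505273],
       [ 0.        ,  0.        ,  0.        ,  1.        ]])}
{'time_s': 0.1, 'joint_positions': array([-1.38519304,  0.53710575, -0.00441311,  1.53875057,  0.00259069,
        1.06730055, -0.07119091]), 'joint_velocities': array([-0.00110212, -0.00174262,  0.00111824, -0.002397  , -0.00123965,
       -0.00107782,  0.00077496]), 'joint_torque': array([ 2.30465055e-03, -5.84566104e+01,  1.05163548e+00, -2.59775358e+01,
        1.25796109e-02,  4.58695460e-03, -1.66969704e-05]), 'ee_pos': array([0.16183663, 0.62896666, 0.23850024]), 'orientation': array([ 1.25542305e-01,  9.92087961e-01, -7.78352032e-04, -3.79641928e-05]), 'wrist_force': array([-0.84484589, -0.57757229, -0.41275109]), 'torque': array([-0.01743059, -0.01206134, -0.00470964]), 'finger_force': 0.0, 'width': 0.0851600444426768}
```

View pics/top.png

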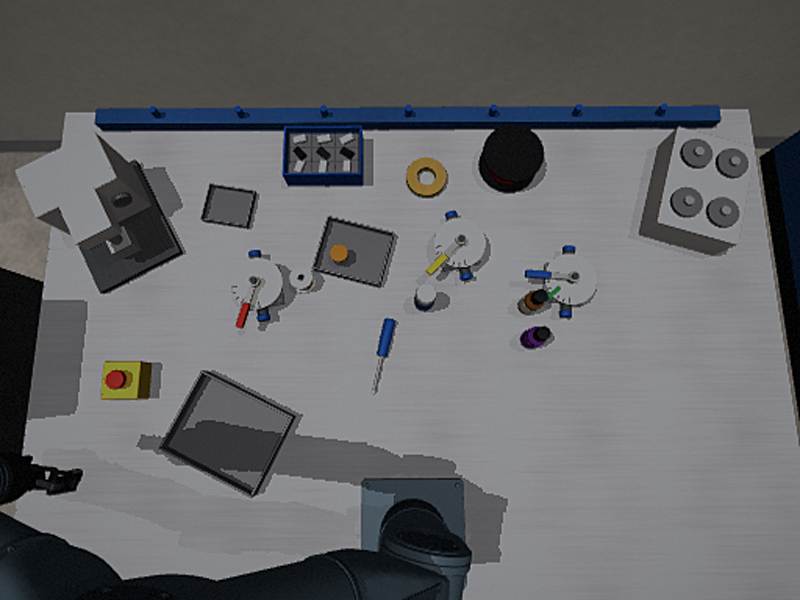

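View pics/scene.png

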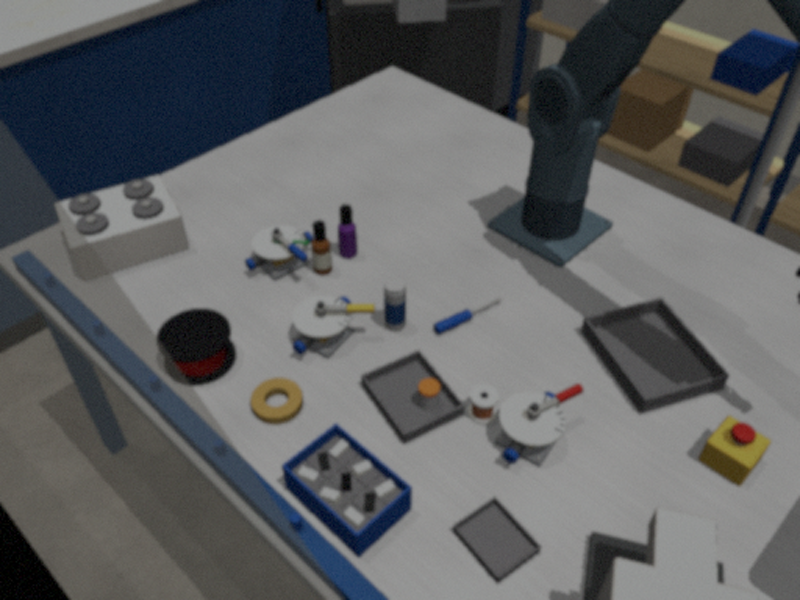

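The top view (800x600) shows these candidates:
- **Bottles:** amber at (535,300), purple at (537,337). The amber one is meant.
- **Trays:** small at (229,205), middle at (355,251) with the orange-lid tin, large at (231,432). The middle one fits by size and by holding the tin.

The blue lever points left from its hub at (574,276), with the green mark at (553,293). The red lever points down and left from its hub at (256,284).

Run:
```python
from h import *
D=np.load("top.npz");p,d=D["p"],D["d"];C=cam("top");P=pts(C,d)
hsv=cv2.cvtColor(p,cv2.COLOR_BGR2HSV);H,S,V=[hsv[...,i].astype(int) for i in range(3)]
s=512/800
def box(x0,y0,x1,y1):
    m=np.zeros((384,512),bool);m[int(y0*s):int(y1*s),int(x0*s):int(x1*s)]=1;return m
def rep(n,m,z):
    v,u=np.nonzero(m); 
    Q=np.array([ray(C,a,b,z)[:2] for a,b in zip(u,v)]); c=Q.mean(0); w,e=np.linalg.eigh(np.cov(Q.T)); print(n,len(u),c.round(4),"ang",np.degrees(np.arctan2(e[1,1],e[0,1])).round(1),"len",np.sqrt(w*12).round(3),"z",np.median(P[m][:,2]).round(3)); return c
sat=S>110
for n,(bx),h in[("blue",(500,255,620,325),(100,125)),("red",(225,230,300,335),None),("yel",(415,205,495,285),(20,35))]:
    hh=((H>h[0])&(H<h[1])) if h else ((H<8)|(H>172))
    m=box(*bx)&hh&(S>130)&(V>60)
    nl,L,st,ce=cv2.connectedComponentsWithStats(m.astype(np.uint8))
    for i in range(1,nl):
        if st[i,4]>25:
            mi=L==i; z=np.median(P[mi][:,2]); rep(n,mi,0.086 if z>0.06 else 0.035)
    # dial (white disk z~.062)
    m=box(bx[0]-5,bx[1]-5,bx[2]+5,bx[3]+5)&(abs(P[...,2]-0.062)<0.006)&(S<60)&(V>120)
    Q=P[m][:,:2]; hull=cv2.convexHull(Q.astype(np.float32)); c,r=cv2.minEnclosingCircle(hull); print(" dial",m.sum(),np.round(c,4),round(r,4))
    m=box(*bx)&(P[...,2]>0.089)&(P[...,2]<.1)&(S<90); print(" hub",m.sum(),P[m].mean(0).round(4))
m=box(540,275,575,310)&(H>40)&(H<85)&(S>90); rep("mark",m,.066)
m=box(320,235,360,270)&(H>8)&(H<24)&(S>130); rep("tin",m,.05)
m=box(510,280,560,320)&(P[...,2]>.118)&(P[...,2]<.14); rep("cap",m,.13); print(P[m].mean(0))
m=box(510,320,560,355)&(P[...,2]>.118)&(P[...,2]<.14); rep("purplecap",m,.13)
m=box(410,275,445,315)&(P[...,2]>.1); rep("spray",m,.115)
m=box(285,260,315,295)&(P[...,2]>.045)&(P[...,2]<.06); rep("spool",m,.052)
m=box(305,205,405,295)&(P[...,2]>.018)&(P[...,2]<.036); print("tray",cv2.minAreaRect(P[m][:,:2].astype(np.float32)))
a=p[int(250*s):int(360*s),int(490*s):int(620*s)];b=p[int(200*s):int(310*s),int(300*s):int(430*s)]
cv2.imwrite("pics/c1.png",cv2.resize(np.hstack([a,b[:a.shape[0],:a.shape[1]]]),(800,340),interpolation=cv2.INTER_CUBIC))
```

```text
blue 68 [ 0.541  -0.2775] ang 84.2 len [0.015 0.052] z 0.085
 dial 670 [ 0.5223 -0.3254] 0.0897
 hub 19 [ 0.5349 -0.3532  0.0931]
red 70 [0.4541 0.3595] ang 165.0 len [0.015 0.053] z 0.084
 dial 681 [0.537  0.3173] 0.08
 hub 16 [0.5283 0.3392 0.0936]
yel 64 [ 0.5645 -0.0564] ang 134.3 len [0.014 0.053] z 0.085
 dial 669 [ 0.6203 -0.1115] 0.0574
 hub 17 [ 0.6189 -0.1109  0.093 ]
mark 32 [ 0.5047 -0.3129] ang 127.7 len [0.012 0.054] z 0.065
tin 101 [0.6002 0.1595] ang -164.8 len [0.035 0.036] z 0.054
cap 66 [ 0.4839 -0.2659] ang 122.1 len [0.025 0.027] z 0.13
[ 0.48400629 -0.26612314  0.12933312]
purplecap 64 [ 0.4066 -0.267 ] ang 124.0 len [0.024 0.026] z 0.129
spray 139 [ 0.4926 -0.0305] ang 177.4 len [0.037 0.04 ] z 0.114
spool 175 [0.5429 0.2431] ang -148.5 len [0.045 0.046] z 0.052
tray ((0.5912150740623474, 0.1347089409828186), (0.16119882464408875, 0.17621247470378876), 75.6305923461914)
```

View pics/c1.png

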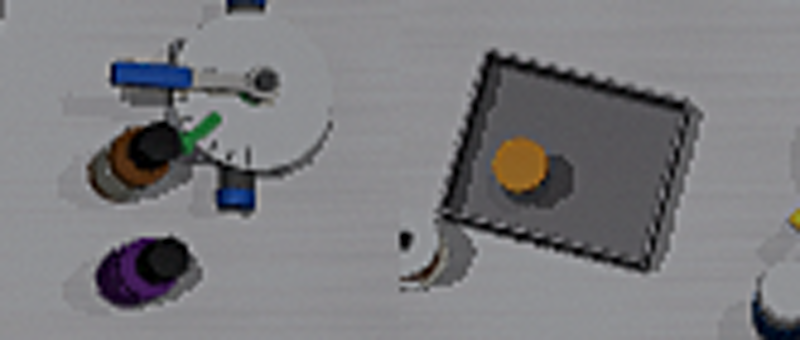

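The crop confirms both: the amber bottle at left (130,160), beside the green mark, and the middle tray with the orange tin at right (520,160). Next I move over the bottle and look with the wrist camera.

```bash
m='python3 -m handwheel'
$m '[[-1,-1,0,0],[-1,-1,0,0],[-1,-1,0,0]]' 1 30
$m '[[-1,-1,0,0],[-1,-1,0,0],[-1,-1,0,0]]'
$m '[[-1,-1,0,0],[-1,-1,0,0],[-1,-1,0,0]]'
$m '[[-1,-1,0,0],[-1,-1,0,0],[-1,-1,0,0]]'
$m '[[-1,-1,0,0],[-1,-1,0,0],[-1,-1,0,0]]'
$m '[[-0.1,-1,0,0],[-0.1,-1,0,0]]'
$m '[[-0.1,-1,0,0],[-0.1,-1,0,0],[-0.1,-1,0,0],[-0.1,-1,0,0],[-0.1,-1,0,0]]'
python3 - <<'E'
from h import *
C=cam("wrist");p,d=snapshot("wrist");np.savez("w1.npz",p=p,d=d,T=C[3]);cv2.imwrite("pics/w1.png",p);print(get_state());print(C)
E
```

```text
time_s: 0.4
ee_pos: [0.2352, 0.505, 0.2387]
orientation: [0.126, 0.992, -0.001, 0.0]
wrist_force: [0.4, -0.9, 0.7]
width: 0.0857
finger_force: 0.0
time_s: 0.7
ee_pos: [0.307, 0.3831, 0.2391]
orientation: [0.126, 0.992, -0.0, 0.0]
wrist_force: [1.2, 0.5, -0.7]
width: 0.0854
finger_force: 0.0
time_s: 1.0
ee_pos: [0.3786, 0.2614, 0.2392]
orientation: [0.126, 0.992, -0.0, 0.0]
wrist_force: [0.9, 0.9, -0.7]
width: 0.0853
finger_force: 0.0
time_s: 1.3
ee_pos: [0.4505, 0.1397, 0.2393]
orientation: [0.126, 0.992, -0.0, 0.0]
wrist_force: [0.4, 1.3, -0.4]
width: 0.0852
finger_force: 0.0
time_s: 1.6
ee_pos: [0.5224, 0.0179, 0.2392]
orientation: [0.126, 0.992, -0.0, 0.0]
wrist_force: [0.5, 1.3, 1.1]
width: 0.0853
finger_force: 0.0
time_s: 1.8
ee_pos: [0.5064, -0.0798, 0.2389]
orientation: [0.125, 0.992, -0.0, -0.0]
wrist_force: [0.8, -1.5, -0.1]
width: 0.0855
finger_force: 0.0
time_s: 2.3
ee_pos: [0.4915, -0.1759, 0.239]
orientation: [0.125, 0.992, 0.0, -0.0]
wrist_force: [0.1, 0.4, 0.3]
width: 0.0851
finger_force: 0.0
{'time_s': 2.35, 'joint_positions': array([-0.05791595,  0.3317987 ,  0.38952
[... 378 characters left out ...]
7557703,  0.23903444]), 'orientation': array([ 1.24179728e-01,  9.92259623e-01,  4.20812267e-04, -2.42153911e-04]), 'wrist_force': array([ 0.02063984, -0.37821662,  0.06157809]), 'torque': array([ 0.0299452 , -0.02031513,  0.03248004]), 'finger_force': 0.0, 'width': 0.08525904030786811}
(np.float64(303.6056953238973), 260.6965347241098, 194.99896898985767, array([[ 2.47103624e-01,  9.27150260e-01,  2.81659713e-01,
         4.20137628e-01],
       [ 9.68988673e-01, -2.36694124e-01, -7.09707238e-02,
        -1.58942562e-01],
       [ 8.66674077e-04,  2.90462195e-01, -9.56886076e-01,
         3.73888384e-01],
       [ 0.00000000e+00,  0.00000000e+00,  0.00000000e+00,
         1.00000000e+00]]))
```

View pics/w1.png

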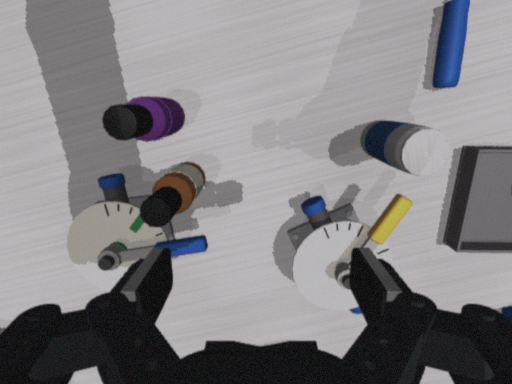

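The wrist view shows the amber cap at (160,206), the blue hub top at (108,260), the sleeve at (187,247) and the green mark at (139,222).

```bash
cat > m1.py <<'E'
from h import *
D=np.load("w1.npz");p,d=D["p"],D["d"];C=cam("wrist");C=C[:3]+(D["T"],);P=pts(C,d)
hsv=cv2.cvtColor(p,cv2.COLOR_BGR2HSV);H,S,V=[hsv[...,i].astype(int) for i in range(3)]
def reg(x0,y0,x1,y1):
    m=np.zeros((384,512),bool);m[y0:y1,x0:x1]=1;return m
def c(n,m,z):
    v,u=np.nonzero(m);Q=np.array([ray(C,a,b,z)[:2] for a,b in zip(u,v)]);w,e=np.linalg.eigh(np.cov(Q.T))
    print(n,len(u),Q.mean(0).round(4),"ray; depth",P[m].mean(0).round(4),"ang",np.degrees(np.arctan2(e[1,1],e[0,1])).round(1),np.sqrt(w*12).round(4));return Q
Q=c("cap",reg(135,180,185,230)&(abs(P[...,2]-.13)<.006),.13);print(cv2.minEnclosingCircle(Q.astype(np.float32)))
c("hub",reg(85,240,130,280)&(abs(P[...,2]-.094)<.004),.094)
c("yhub",reg(330,255,360,300)&(abs(P[...,2]-.094)<.004),.094)
c("sleeve",reg(150,230,215,262)&(H>100)&(H<125)&(S>120),.083)
Q=c("mark",reg(110,205,150,240)&(H>45)&(H<85)&(S>90),.066)
# dial ellipse
m=reg(60,195,175,300)&(abs(P[...,2]-.062)<.003);Q=P[m][:,:2]
A=np.c_[2*Q,np.ones(len(Q))]
h=cv2.convexHull(Q.astype(np.float32))[:,0]
print("dial",cv2.minEnclosingCircle(h))
T=cam("top")
for u,v in[(574,276),(256,284),(462,240)]: print("top hub",ray(T,u*.64,v*.64,.094))
c4=np.array([ray(T,u*.64,v*.64,.03)[:2] for u,v in[(329,217),(396.5,233),(383,287),(314.6,270.5)]]);print("tray",c4.round(3),c4.mean(0))
E
python3 m1.py
```

```text
cap 823 [ 0.4834 -0.2672] ray; depth [ 0.4834 -0.2673  0.1298] ang 122.1 [0.0237 0.0257]
((0.4830266833305359, -0.267488956451416), 0.01481909491121769)
hub 167 [ 0.5335 -0.3536] ray; depth [ 0.5336 -0.3538  0.0937] ang 120.1 [0.0126 0.0154]
yhub 70 [ 0.6179 -0.1162] ray; depth [ 0.6181 -0.1162  0.0938] ang 178.4 [0.0064 0.0146]
sleeve 631 [ 0.5398 -0.2726] ray; depth [ 0.5361 -0.2685  0.0921] ang 81.1 [0.0169 0.047 ]
mark 108 [ 0.5087 -0.3204] ray; depth [ 0.5072 -0.3177  0.0713] ang 130.2 [0.0074 0.0188]
dial ((0.5344270467758179, -0.3550979495048523), 0.05851484090089798)
top hub [ 0.53282108 -0.35179044  0.094     ]
top hub [0.51872024 0.33018589 0.094     ]
top hub [ 0.61443063 -0.11354748  0.094     ]
tray [[0.691 0.185]
 [0.651 0.028]
 [0.524 0.06 ]
 [0.563 0.215]] [0.60725588 0.12197432]
```

```bash
m='python3 -m handwheel'
$m '[[-0.14,-0.91,0,0],[-0.14,-0.91,0,0],[-0.14,-0.91,0.4,0],[-0.14,-0.91,0.5,0],[-0.14,-0.91,0.5,0]]' 
$m '[[0,0,0.3,0],[0,0,0.6,0],[0,0,0.8,0],[0,0,0.88,0],[0,0,0.88,0],[0,0,0.88,0]]'
$m '[[0,0,0,0],[0,0,0,0],[0,0,0,0],[0,0,0,0],[0,0,0,0],[0,0,0,0],[0,0,0,0],[0,0,0,0]]' 0 30
```

```text
time_s: 2.85
ee_pos: [0.4816, -0.2664, 0.1876]
orientation: [0.124, 0.992, 0.001, -0.002]
wrist_force: [-0.4, 0.6, -0.8]
width: 0.0855
finger_force: 0.0
time_s: 3.45
ee_pos: [0.4834, -0.269, 0.1027]
orientation: [0.125, 0.992, -0.0, 0.001]
wrist_force: [0.8, 0.1, -0.5]
width: 0.0858
finger_force: 0.0
time_s: 4.25
ee_pos: [0.4825, -0.2691, 0.1016]
orientation: [0.125, 0.992, 0.0, 0.0]
wrist_force: [1.2, 1.8, 5.4]
width: 0.0271
finger_force: 30.3
```

```bash
m='python3 -m handwheel'
$m '[[0,0,-0.1,0],[0,0,-0.4,0],[0,0,-0.7,0],[0,0,-0.9,0],[0,0,-1,0],[0,0,-1,0]]'
$m '[[0,0.2,-0.4,0],[-0.03,0.5,-0.4,0],[-0.06,0.8,-0.4,0],[-0.06,0.97,-0.4,0]]'
$m '[[-0.03,0.35,0,0],[-0.06,0.7,0,0],[-0.06,0.95,0,0]]'
$m '[[-0.03,0.35,0,0],[-0.06,0.7,0,0],[-0.06,0.93,0,0]]'
$m '[[-0.03,0.35,0,0],[-0.06,0.6,0,0],[-0.06,0.8,0,0],[-0.06,0.87,0,0],[-0.06,0.87,0,0],[-0.06,0.87,0,0]]'
python3 - <<'E'
from h import *
C=cam("wrist");p,d=snapshot("wrist");np.savez("w2.npz",p=p,d=d,T=C[3]);cv2.imwrite("pics/w2.png",p)
P=pts(C,d);hsv=cv2.cvtColor(p,cv2.COLOR_BGR2HSV)
m=(hsv[...,0]>8)&(hsv[...,0]<20)&(hsv[...,1]>150)&(abs(P[...,2]-.054)<.006);print("tin",m.sum(),P[m].mean(0))
E
```

```text
time_s: 4.85
ee_pos: [0.4826, -0.2695, 0.2024]
orientation: [0.126, 0.992, -0.0, 0.001]
wrist_force: [0.4, 0.1, -0.4]
width: 0.0272
finger_force: 29.9
time_s: 5.25
ee_pos: [0.5124, -0.1735, 0.2399]
orientation: [0.124, 0.992, 0.001, -0.001]
wrist_force: [0.2, -0.3, -1.8]
width: 0.0276
finger_force: 30.3
time_s: 5.55
ee_pos: [0.5415, -0.0833, 0.2397]
orientation: [0.125, 0.992, 0.0, -0.001]
wrist_force: [-1.2, -0.6, -0.5]
width: 0.0277
finger_force: 30.3
time_s: 5.85
ee_pos: [0.5704, 0.0056, 0.2396]
orientation: [0.124, 0.992, 0.0, -0.001]
wrist_force: [0.1, 0.3, -1.2]
width: 0.0272
finger_force: 30.3
time_s: 6.45
ee_pos: [0.5975, 0.0835, 0.2406]
orientation: [0.126, 0.992, -0.001, -0.001]
wrist_force: [-0.3, -0.2, -1.7]
width: 0.0273
finger_force: 30.3
tin 1026 [0.59840745 0.15833813 0.05411938]
```

View pics/w2.png

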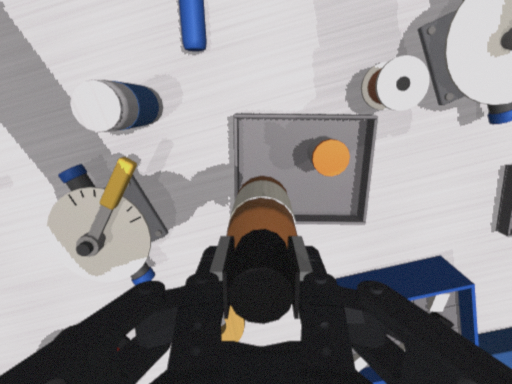

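The bottle hangs upright in the jaws. The tray rim corners are near (235,114), (376,115) and (366,222), with the tin at (331,157). I check the landing spot against the rim.

Run:
```python
from h import *
D=np.load("w2.npz");C=cam("wrist")[:3]+(D["T"],)
A,B,E=[ray(C,u,v,.03)[:2] for u,v in[(235,114),(376,115),(366,222)]]
print(A,B,E,np.linalg.norm(A-B),np.linalg.norm(B-E),"c",(A+E)/2)
c=(A+E)/2;ly=(B-A)/np.linalg.norm(B-A);lx=(E-B)/np.linalg.norm(E-B)
for n,q in[("tcp",get_state()["ee_pos"][:2]),("tin",np.array([.5984,.1583]))]: print(n,lx@(q-c),ly@(q-c))
```

```text
[0.53040865 0.07018279] [0.57027193 0.22017152] [0.6931597  0.19018499] 0.15519567529254083 0.12649346003204617 c [0.61178417 0.13018389]
tcp -0.002600705994035446 -0.04901096429214661
tin -0.01966785946357701 0.023734952204773476
```

```bash
m='python3 -m handwheel'
$m '[[0,0.03,0.2,0],[0,0.06,0.45,0],[0,0.06,0.7,0],[0,0.06,0.85,0],[0,0.06,0.85,0]]'
$m '[[0,0,0.2,0],[0,0,0.38,0],[0,0,0.46,0],[0,0,0.49,0],[0,0,0.49,0],[0,0,0.49,0]]'
```

```text
time_s: 7.0
ee_pos: [0.5979, 0.0897, 0.1544]
orientation: [0.126, 0.992, -0.001, -0.002]
wrist_force: [0.4, 1.0, -1.2]
width: 0.0272
finger_force: 30.4
time_s: 7.6
ee_pos: [0.6004, 0.091, 0.1084]
orientation: [0.126, 0.992, 0.0, 0.001]
wrist_force: [0.4, 0.1, -1.1]
width: 0.027
finger_force: 30.4
```

```bash
m='python3 -m handwheel'
$m '[[0,0,0.015,0],[0,0,0.03,0],[0,0,0.03,0],[0,0,0.03,0]]'
$m '[[0,0,0,0],[0,0,0,0],[0,0,0,0],[0,0,0,0],[0,0,0,0],[0,0,0,0]]' 1
$m '[[0,0,-0.1,0],[0,0,-0.3,0],[0,0,-0.6,0],[0,0,-1,0],[0,0,-1,0]]'
python3 - <<'E'
from h import *
C=cam("top");p,d=snapshot("top");np.savez("t2.npz",p=p,d=d)
C=cam("wrist");p,d=snapshot("wrist");np.savez("w3.npz",p=p,d=d,T=C[3]);cv2.imwrite("pics/w3.png",p)
P=pts(C,d);m=(abs(P[...,2]-.134)<.006)&(p.max(2)<60);print("cap",m.sum(),P[m].mean(0))
E
```

```text
time_s: 8.0
ee_pos: [0.6005, 0.0914, 0.1055]
orientation: [0.125, 0.992, 0.001, 0.001]
wrist_force: [-0.5, 0.4, 5.3]
width: 0.0272
finger_force: 30.5
time_s: 8.6
ee_pos: [0.5995, 0.091, 0.1042]
orientation: [0.126, 0.992, -0.0, -0.0]
wrist_force: [-0.4, -0.3, -0.8]
width: 0.0853
finger_force: 0.0
time_s: 9.1
ee_pos: [0.6032, 0.0912, 0.2105]
orientation: [0.126, 0.992, 0.002, 0.005]
wrist_force: [0.4, 0.9, 1.5]
width: 0.0855
finger_force: 0.0
cap 1073 [0.60077005 0.09090786 0.13388024]
```

View pics/w3.png

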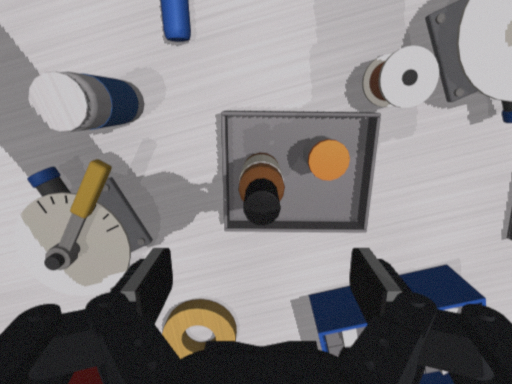

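The bottle stands upright at (262,190) beside the tin at (329,160), both inside the rim. Next is the red valve.

```bash
m='python3 -m handwheel'
$m '[[0.65,0.9,-0.3,0],[0.65,0.9,-0.3,0],[0.65,0.9,-0.3,0]]'
$m '[[0.65,0.9,0,0],[0.65,0.9,0,0],[0.65,0.9,0,0],[0.65,0.9,0,0],[0.65,0.9,0,0],[0.65,0.9,0,0]]'
python3 - <<'E'
from h import *
C=cam("wrist");p,d=snapshot("wrist");np.savez("w4.npz",p=p,d=d,T=C[3]);cv2.imwrite("pics/w4.png",p)
P=pts(C,d);H,S,V=[x.astype(int) for x in cv2.split(cv2.cvtColor(p,cv2.COLOR_BGR2HSV))]
m=((H<8)|(H>172))&(S>130)&(abs(P[...,2]-.084)<.006)
Q=P[m];w,e=np.linalg.eigh(np.cov(Q[:,:2].T));print("sleeve",m.sum(),Q.mean(0),np.degrees(np.arctan2(e[1,1],e[0,1])),np.sqrt(w*12))
m=(abs(P[...,2]-.094)<.003)&(np.hypot(P[...,0]-.525,P[...,1]-.338)<.03);print("hub",m.sum(),P[m].mean(0))
m=(abs(P[...,2]-.062)<.003)&(np.hypot(P[...,0]-.525,P[...,1]-.338)<.075);print("dial",m.sum(),cv2.minEnclosingCircle(P[m][:,:2].astype(np.float32)))
s=get_state();print(s["ee_pos"],s["joint_positions"])
E
```

```text
time_s: 9.5
ee_pos: [0.5564, 0.2008, 0.2342]
orientation: [0.122, 0.993, 0.001, -0.001]
wrist_force: [0.1, 0.7, 0.5]
width: 0.0854
finger_force: 0.0
time_s: 10.1
ee_pos: [0.5195, 0.2951, 0.234]
orientation: [0.127, 0.992, -0.001, 0.0]
wrist_force: [0.7, -0.3, 0.3]
width: 0.0854
finger_force: 0.0
sleeve 1077 [0.45376747 0.35902944 0.08587602] 164.6146950935607 [0.0151594  0.05241598]
hub 183 [0.52843828 0.3387982  0.09408686]
dial 8308 ((0.5290691256523132, 0.3386746346950531), 0.058039262890815735)
[0.51951563 0.29524856 0.23414585] [-0.79418242  0.46033265  0.2727003   1.70114249 -0.14132211  0.99997189
  0.8436217 ]
```

View pics/w4.png

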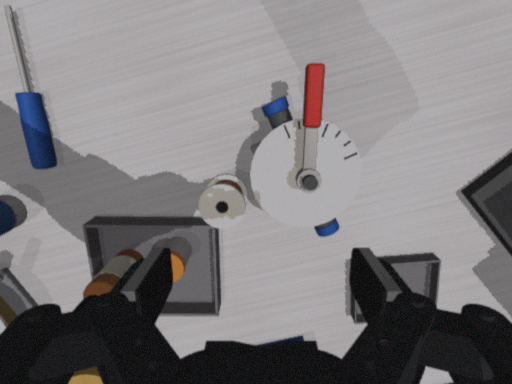

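Axis, lever and tool already line up: the tool's y is perpendicular to the red lever. I move down over the red sleeve and compute the closed direction from the pipe ends.

```bash
m='python3 -m handwheel'
python3 - <<'E'
from h import *
D=np.load("w4.npz");C=cam("wrist")[:3]+(D["T"],);p=D["p"];P=pts(C,D["d"]);H,S,V=[x.astype(int) for x in cv2.split(cv2.cvtColor(p,cv2.COLOR_BGR2HSV))]
q=[]
for x0,y0,x1,y1 in[(255,90,295,118),(310,215,350,245)]:
    m=np.zeros((384,512),bool);m[y0:y1,x0:x1]=1;m&=(H>100)&(H<125)&(S>110);q.append(P[m].mean(0));print(m.sum(),q[-1])
a=np.array([.5288,.3387])
v=q[0]-q[1];print("open dir",np.degrees(np.arctan2(v[1],v[0]))%360)
for w in q: print(np.degrees(np.arctan2(*(w[:2]-a)[::-1]))%360)
E
$m '[[0.4,0.23,0.2,0],[0.8,0.46,0.4,0],[0.82,0.46,0.7,0],[0.82,0.46,0.9,0],[0.82,0.46,0.9,0]]' 0.5 20
$m '[[0,0,0.3,0],[0,0,0.6,0],[0,0,0.7,0],[0,0,0.7,0],[0,0,0.7,0]]'
```

```text
285 [0.45569071 0.32528069 0.04979544]
190 [0.60206867 0.35184907 0.04667439]
open dir 190.28749437494736
190.40094550318472
10.174208681268977
time_s: 10.65
ee_pos: [0.4495, 0.3603, 0.1418]
orientation: [0.126, 0.992, -0.002, -0.002]
wrist_force: [-0.2, -0.7, -0.1]
width: 0.0426
finger_force: 0.0
time_s: 11.15
ee_pos: [0.4518, 0.3629, 0.0758]
orientation: [0.126, 0.992, 0.001, 0.001]
wrist_force: [-0.2, 0.7, 0.3]
width: 0.0431
finger_force: 0.0
```

```bash
m='python3 -m handwheel'
$m '[[0,-0.02,0.04,0],[0,-0.02,0.04,0],[0,-0.02,0.04,0]]'
$m '[[0,0,0,0],[0,0,0,0],[0,0,0,0],[0,0,0,0],[0,0,0,0]]' 0 20
```

```text
time_s: 11.45
ee_pos: [0.4503, 0.3609, 0.0709]
orientation: [0.126, 0.992, 0.0, 0.0]
wrist_force: [0.4, -0.3, -0.7]
width: 0.0422
finger_force: 0.0
time_s: 11.95
ee_pos: [0.4501, 0.361, 0.0706]
orientation: [0.126, 0.992, 0.0, 0.0]
wrist_force: [-1.7, 0.1, 4.1]
width: 0.0157
finger_force: 23.8
```

```bash
m='python3 -m handwheel'
$m '[[-0.007,0.107,0,0.167],[-0.028,0.212,0,0.333],[-0.062,0.314,0,0.5],[-0.11,0.41,0,0.667],[-0.169,0.499,0,0.833],[-0.24,0.58,0,1],[-0.24,0.58,0,1],[-0.24,0.58,0,1]]'
```

```text
time_s: 12.75
ee_pos: [0.4881, 0.4107, 0.0706]
orientation: [0.496, 0.868, -0.0, 0.0]
wrist_force: [-0.8, -1.6, 4.8]
width: 0.0157
finger_force: 24.1
```

```bash
m='python3 -m handwheel'
$m '[[-0.007,0.107,0,0.167],[-0.028,0.212,0,0.333],[-0.04,0.26,0,0.41],[-0.04,0.26,0,0.41],[-0.04,0.26,0,0.41]]'
$m '[[0,0.02,0,0.03],[0,0.035,0,0.05],[0,0.035,0,0.05]]'
$m '[[0,0.02,0,0.03],[0,0.03,0,0.04],[0,0.03,0,0.04]]'
```

```text
time_s: 13.25
ee_pos: [0.5126, 0.42, 0.0705]
orientation: [0.629, 0.777, -0.0, 0.0]
wrist_force: [-1.5, -2.2, 5.5]
width: 0.0156
finger_force: 24.1
time_s: 13.55
ee_pos: [0.5147, 0.4205, 0.0705]
orientation: [0.644, 0.765, -0.002, -0.0]
wrist_force: [-4.6, -3.7, 9.5]
width: 0.0152
finger_force: 24.4
time_s: 13.85
ee_pos: [0.5149, 0.4204, 0.0703]
orientation: [0.655, 0.756, -0.004, -0.002]
wrist_force: [-13.1, -6.3, 16.2]
width: 0.0157
finger_force: 33.2
```

The red lever is on its stop: the force rises and it no longer moves. Next I release it, lift, take a picture and travel to blue.

```bash
m='python3 -m handwheel'
$m '[[0,0,0,0],[0,0,0,0],[0,0,0,0],[0,0,0,0]]' 0.5
$m '[[0,0,-0.2,0],[0,0,-0.6,0],[0,0,-1,0],[0,0,-1,0]]'
$m '[[-0.5,0,-0.7,0],[-1,0,-0.7,0],[-1,0,-0.7,0],[-1,0,-0.7,0]]'
python3 - <<'E'
from h import *
C=cam("wrist");p,d=snapshot("wrist");cv2.imwrite("pics/w5.png",p)
P=pts(C,d);H,S,V=[x.astype(int) for x in cv2.split(cv2.cvtColor(p,cv2.COLOR_BGR2HSV))]
m=((H<8)|(H>172))&(S>130)&(abs(P[...,2]-.084)<.006)&(np.hypot(P[...,0]-.5288,P[...,1]-.3387)<.12)
Q=P[m];w,e=np.linalg.eigh(np.cov(Q[:,:2].T));v=Q.mean(0)[:2]-[.5288,.3387];print("sleeve",m.sum(),Q.mean(0),np.degrees(np.arctan2(e[1,1],e[0,1])),np.degrees(np.arctan2(v[1],v[0])))
m=(abs(P[...,2]-.094)<.003)&(np.hypot(P[...,0]-.525,P[...,1]-.338)<.03);print("hub",m.sum(),P[m].mean(0))
E
$m '[[-0.5,0,0,0],[-1,0,0,0],[-1,0,0,0]]'
$m '[[-0.5,0,0,0],[-1,0,0,0]]'
$m '[[-0.5,0,0,0],[-1,0,0,0]]'
$m '[[-0.5,0,0,0],[-1,0,0,0]]'
$m '[[-0.5,-0.3,0,0],[-1,-0.3,0,0]]'
$m '[[-0.5,-0.5,0,0],[-1,-0.5,0,0],[-1,-0.5,0,0],[-1,-0.5,0,0],[-1,-0.5,0,0],[-1,-0.5,0,0]]'
```

```text
time_s: 14.25
ee_pos: [0.5187, 0.422, 0.0701]
orientation: [0.656, 0.755, 0.0, 0.0]
wrist_force: [0.3, -0.9, -0.6]
width: 0.0427
finger_force: 0.0
time_s: 14.65
ee_pos: [0.5221, 0.4237, 0.1763]
orientation: [0.656, 0.755, 0.005, 0.001]
wrist_force: [0.8, 0.2, 0.5]
width: 0.0426
finger_force: 0.0
time_s: 15.05
ee_pos: [0.5349, 0.3179, 0.242]
orientation: [0.658, 0.753, 0.001, 0.001]
wrist_force: [-0.3, -1.0, -0.4]
width: 0.0427
finger_force: 0.0
sleeve 1027 [0.51550197 0.41627513 0.0859283 ] 99.92688367256635 99.72717362782157
hub 177 [0.5291865  0.33948688 0.09416903]
time_s: 15.4
ee_pos: [0.5475, 0.2167, 0.2398]
orientation: [0.659, 0.752, -0.002, 0.001]
wrist_force: [0.4, 0.0, -0.1]
width: 0.0425
finger_force: 0.0
time_s: 15.6
ee_pos: [0.5602, 0.127, 0.2389]
orientation: [0.653, 0.757, -0.0, -0.001]
wrist_force: [0.8, -0.5, 0.3]
width: 0.0422
finger_force: 0.0
time_s: 15.8
ee_pos: [0.5747, 0.0263, 0.2392]
orientation: [0.655, 0.756, -0.0, -0.001]
wrist_force: [0.8, -0.7, 0.5]
width: 0.043
finger_force: 0.0
time_s: 16.0
ee_pos: [0.5891, -0.0727, 0.2391]
orientation: [0.655, 0.756, -0.0, -0.001]
wrist_force: [0.6, 0.0, 0.7]
width: 0.0427
finger_force: 0.0
time_s: 16.2
ee_pos: [0.5711, -0.1687, 0.2388]
orientation: [0.655, 0.756, -0.0, -0.002]
wrist_force: [0.9, 0.7, 0.5]
width: 0.0429
finger_force: 0.0
time_s: 16.8
ee_pos: [0.5383, -0.2723, 0.2395]
orientation: [0.654, 0.756, 0.0, -0.001]
wrist_force: [0.0, 0.5, -0.6]
width: 0.0426
finger_force: 0.0
```

The red lever now lies at 99.8°, against a closed direction of about 100.3° from the pipe, so it is on the stop. Next I measure blue and its mark.

```bash
cat > mb.py <<'E'
from h import *
import sys
C=cam("wrist");p,d=snapshot("wrist");cv2.imwrite(f"pics/{sys.argv[1]}.png",p)
P=pts(C,d);H,S,V=[x.astype(int) for x in cv2.split(cv2.cvtColor(p,cv2.COLOR_BGR2HSV))]
a0=np.array([.534,-.3545]);r=np.hypot(P[...,0]-a0[0],P[...,1]-a0[1])
m=(abs(P[...,2]-.062)<.003)&(r<.075);c,rad=cv2.minEnclosingCircle(P[m][:,:2].astype(np.float32));print("dial",m.sum(),c,rad)
m=(abs(P[...,2]-.094)<.003)&(r<.03);hub=P[m].mean(0)[:2];print("hub",m.sum(),hub)
def A(n,m):
    Q=P[m][:,:2];w,e=np.linalg.eigh(np.cov(Q.T))
    for a in(hub,np.array(c)):
        v=Q.mean(0)-a;print(n,m.sum(),Q.mean(0).round(4),"eig",np.degrees(np.arctan2(e[1,1],e[0,1])).round(2)%180,"dir",np.degrees(np.arctan2(v[1],v[0])).round(2),np.hypot(*v).round(4))
A("sleeve",(H>100)&(H<125)&(S>120)&(abs(P[...,2]-.084)<.005)&(r<.12))
A("mark",(H>45)&(H<85)&(S>90)&(abs(P[...,2]-.065)<.004)&(r<.08)&(r>.03))
print(get_state()["ee_pos"])
E
python3 mb.py w6
```

```text
dial 5561 (0.5298373103141785, -0.3494237959384918) 0.06438256055116653
hub 148 [ 0.5344262  -0.35374794]
sleeve 775 [ 0.541  -0.2758] eig 85.34 dir 85.17 0.0782
sleeve 775 [ 0.541  -0.2758] eig 85.34 dir 81.37 0.0744
mark 290 [ 0.5022 -0.3113] eig 126.72 dir 127.14 0.0533
mark 290 [ 0.5022 -0.3113] eig 126.72 dir 125.87 0.0471
[ 0.53814649 -0.27251753  0.23966507]
```

View pics/w6.png

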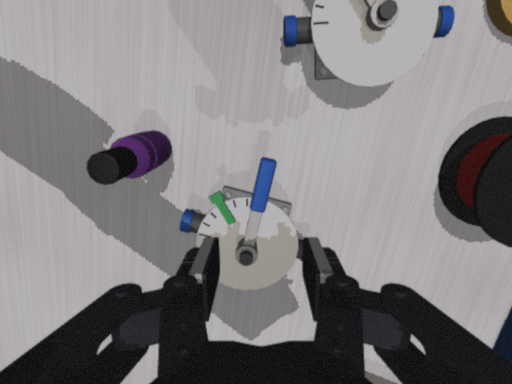

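The hub is at (246,256), the sleeve at (263,185) and the mark at (222,208) pixels. The lever direction is 85.2° and the mark 127.1°, so the lever has to turn 41.9° anticlockwise. Next I grip it.

```bash
m='python3 -m handwheel'
$m '[[0,0.04,0.1,0.15],[0.03,0.04,0.3,0.29],[0.03,0.04,0.6,0.29],[0.03,0.04,0.9,0.29],[0.03,0.04,0.9,0.29]]' 0.5 20
$m '[[0,0,0.3,0],[0,0,0.6,0],[0,0,0.73,0],[0,0,0.75,0],[0,0,0.75,0],[0,0,0.75,0]]'
```

```text
time_s: 17.35
ee_pos: [0.5391, -0.2681, 0.1466]
orientation: [0.736, 0.677, -0.001, -0.003]
wrist_force: [-0.1, 0.2, 0.4]
width: 0.0427
finger_force: 0.0
time_s: 17.95
ee_pos: [0.5418, -0.2721, 0.077]
orientation: [0.737, 0.676, 0.001, 0.001]
wrist_force: [0.0, 0.1, -0.2]
width: 0.0426
finger_force: 0.0
```

```bash
m='python3 -m handwheel'
$m '[[0.03,0,0.03,0],[0.03,0,0.03,0],[0.03,0,0.03,0]]'
$m '[[0,0,0,0],[0,0,0,0],[0,0,0,0],[0,0,0,0],[0,0,0,0]]' 0 20
```

```text
time_s: 18.25
ee_pos: [0.5412, -0.2683, 0.0726]
orientation: [0.737, 0.676, 0.0, 0.0]
wrist_force: [-0.3, -0.6, -0.4]
width: 0.0426
finger_force: 0.0
time_s: 18.75
ee_pos: [0.5411, -0.2686, 0.0724]
orientation: [0.737, 0.676, 0.0, 0.0]
wrist_force: [0.1, -0.4, 1.7]
width: 0.0155
finger_force: 23.6
```

```bash
m='python3 -m handwheel'
$m '[[-0.006,-0.104,0,-0.156],[-0.025,-0.207,0,-0.311],[-0.057,-0.306,0,-0.467],[-0.1,-0.401,0,-0.622],[-0.155,-0.49,0,-0.778],[-0.22,-0.572,0,-0.933],[-0.22,-0.572,0,-0.933],[-0.22,-0.572,0,-0.933],[-0.22,-0.572,0,-0.933]]'
$m '[[0,0,0,0],[0,0,0,0],[0,0,0,0],[0,0,0,0]]' 0.5
$m '[[0,0,-0.2,0],[0,0,-0.6,0],[0,0,-1,0],[0,0,-1,0]]'
$m '[[0,0,-0.7,0],[0,0,-0.7,0],[0,0,-0.7,0],[0,0,-0.7,0]]'
python3 mb.py w7
```

```text
time_s: 19.65
ee_pos: [0.4827, -0.2857, 0.0724]
orientation: [0.447, 0.894, -0.0, 0.0]
wrist_force: [1.1, -0.7, 0.4]
width: 0.0151
finger_force: 23.4
time_s: 20.05
ee_pos: [0.4819, -0.2852, 0.0721]
orientation: [0.446, 0.895, 0.0, -0.0]
wrist_force: [-0.1, 0.5, -0.1]
width: 0.0424
finger_force: 0.0
time_s: 20.45
ee_pos: [0.4848, -0.2875, 0.1772]
orientation: [0.446, 0.895, 0.0, 0.004]
wrist_force: [0.0, -0.2, 0.3]
width: 0.0429
finger_force: 0.0
time_s: 20.85
ee_pos: [0.4818, -0.2851, 0.2417]
orientation: [0.446, 0.895, 0.0, -0.0]
wrist_force: [0.4, 0.2, 1.0]
width: 0.0428
finger_force: 0.0
dial 5788 (0.5342086553573608, -0.35469433665275574) 0.058272238820791245
hub 143 [ 0.53373836 -0.35400821]
sleeve 772 [ 0.4867 -0.2917] eig 126.71 dir 127.03 0.078
sleeve 772 [ 0.4867 -0.2917] eig 126.71 dir 127.0 0.0789
mark 0 [nan nan] eig nan dir nan nan
mark 0 [nan nan] eig nan dir nan nan
[ 0.4814438  -0.2848307   0.24105447]
  avg = a.mean(axis, **keepdims_kw)
  ret = um.true_divide(
mb.py:9: RuntimeWarning: Degrees of freedom <= 0 for slice
  Q=P[m][:,:2];w,e=np.linalg.eigh(np.cov(Q.T))
  c *= np.true_divide(1, fact)
  c *= np.true_divide(1, fact)
mb.py:11: RuntimeWarning: Mean of empty slice.
  v=Q.mean(0)-a;print(n,m.sum(),Q.mean(0).round(4),"eig",np.degrees(np.arctan2(e[1,1],e[0,1])).round(2)%180,"dir",np.degrees(np.arctan2(v[1],v[0])).round(2),np.hypot(*v).round(4))
```

View pics/w7.png

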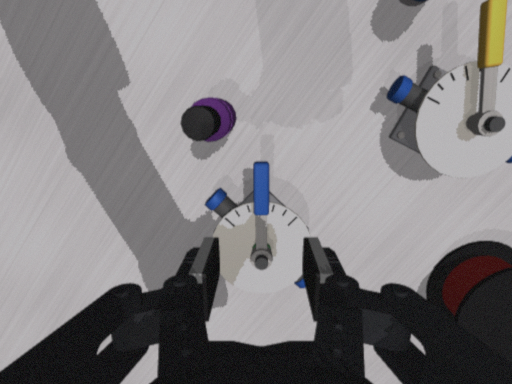

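The lever at (262,188) now covers the green mark (127.0° against 127.1°), and the purple bottle is untouched at (209,118). One last check from the top, then I hand in if nothing has shifted.

Run:
```python
from h import *
from bench import order
C=cam("top");p,d=snapshot("top");P=pts(C,d);P0=pts(C,np.load("top.npz")["d"])
def at(P,x,y,z,r=.04):
    m=(np.hypot(P[...,0]-x,P[...,1]-y)<r)&(abs(P[...,2]-z)<.008);return P[m].mean(0).round(3),m.sum()
print("bottle",at(P,.6,.091,.134))
ok=at(P,.6,.091,.134)[1]>30
for n,a in dict(tin=(.6,.158,.054,.03),spray=(.4926,-.03,.115),spool=(.543,.243,.052,.035),purple=(.4066,-.267,.13),yel=(.5645,-.0564,.085)).items():
    a0,a1=at(P0,*a),at(P,*a);print(n,a0,a1);ok&=np.linalg.norm(a0[0]-a1[0])<.006
if ok: print(order.close_job())
```

```text
bottle (array([0.601, 0.092, 0.133]), np.int64(56))
tin (array([0.598, 0.16 , 0.054]), np.int64(101)) (array([0.598, 0.16 , 0.054]), np.int64(101))
spray (array([ 0.494, -0.031,  0.114]), np.int64(122)) (array([ 0.494, -0.031,  0.115]), np.int64(121))
spool (array([0.543, 0.243, 0.051]), np.int64(175)) (array([0.543, 0.243, 0.052]), np.int64(174))
purple (array([ 0.407, -0.267,  0.129]), np.int64(62)) (array([ 0.408, -0.265,  0.129]), np.int64(50))
yel (array([ 0.567, -0.06 ,  0.085]), np.int64(88)) (array([ 0.567, -0.06 ,  0.085]), np.int64(88))
the job is handed in; nothing more can be done
None
```

The job is done and handed in at about 21 s: the amber bottle stands upright in the middle tray beside the tin, the red valve was closed to its stop, and then the blue lever was opened to 127.0° against the mark's 127.1°; the yellow lever, tin, spray can, spool and purple bottle had not moved in the final top view.

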